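# Free the slide chest's drawer and file a cassette

## Robot

A 6-joint arm with a two-finger parallel gripper is mounted at the origin on the work surface. World frame = base frame: x ahead of the robot, y to its left, z up, the work surface at z = 0. Lengths are in m, angles in rad, forces in N, time in s.
With the tool pointing down it reaches from about 0.375 to 0.925 m from the base axis. Payload 5.7 kg.
Tool frame: the origin (TCP) lies at the very end of the fingers, on their centre line; the grasp point (between the pads) lies 19 mm behind it; z points along the fingers, y is the line along which they close (so a half turn about z gives the same grasp; the last joint's range is limited). The gripper opens to 88 mm and grips with 3 to 60 N. Pads are 20 mm wide; open, the fingers measure 115 mm over their backs; the gripper's body (75 mm by 178 mm) begins 61 mm behind the grasp point.
Start: joints at [1.046, 0.359, 1.51, -0, 1.272, -0.115], TCP at [0.239, 0.55, 0.188] pointing down, gripper open.
Joint ranges: [-2.97, 2.97], [-1.01, 2.36], [0.21, 2.38], [-0.96, 4.11], [0.2, 2.71], [-2.98, 2.98]. Speed limits (rad/s): [2.39, 2.39, 3.14, 3.14, 3.14, 3.14].

## Interface

Orientations are given as a rotation vector (axis times angle).
In Python, from plant import * gives the robot as it stands. The module is installed in compiled form; this text tells all that it offers.
- The arm moves only by the tool step_arm, never from a script. Its argument "motion" is a list of rows, each an object with "fingers": the opening, from 0 (shut) to 1 (fully open); "dp": the shift along the world's x, y, z in mm, a list of three; "rotation": the turn, a rotation vector about the world's x, y, z in rad, a list of three. In form: [{"fingers": fingers, "dp": [x, y, z], "rotation": [rx, ry, rz]}, ...]. A call has 1 to 10 rows; each row is the pose to reach, as a shift and turn from the pose commanded when the call began; what a row does not reach only later rows make up. A row lasts 1/10 s, in which the tool goes at most 50 mm and 8.59 degrees, less where a joint would pass 70% of its speed; a pose out of reach is approached as far as the arm can. A call with a gripper value outside its range is refused whole. The fingers move at their own pace and stop on an object; the grip force is fixed at half the most. Time passes only in rows, so rows that repeat a pose let the fingers close. It gives the time, the measured TCP pose, the force, the opening and the grip force at its end, in the units of the state.
- state(): the state, without advancing time (a new reading comes with each control period).
- get_image(name): name is "side" or "top"; returns the picture (480x640x3 uint8, red, green, blue); there is no depth.
- calibration(name): a dict with "vfov" (degrees; the focal length in pixels is half the picture's height over the tangent of half this angle, whatever the lens; pixels are square), "cx", "cy" (the principal point, pixels), "T" (4x4, takes a point from camera to world coordinates). Camera axes: x right, y up, looking along -z (the intrinsics and any distortion apply to the point x, -y, -z); pixel columns grow to the right and rows downward; lengths in m; the calibration is good to about 2 mm. A picture is of the moment at which its call begins. calibration takes no time and is no camera call.
- job_done(): hands the job in; it is judged then, once.
The state is a dict: "clock": time; "joints": joint angles; "qvel": joint speeds; "effort": joint torques, N m; "tool_pos": TCP position; "orientation": TCP orientation; "wrist_force": force on the tool from outside, world axes, zero at the start; "ft_torque": the same for the moment, N m; "gripper_width": finger opening in m; "grip_force": force on a finger pad.
Only numpy, scipy, OpenCV 4.12 (cv2) and the standard library are available. Lean on these libraries where they do the work, as an engineer would, in place of code of your own. Each camera call takes 0.05 s, during which the arm holds its last target. There are 200 camera calls.

## Task

File the orange slide cassette in the white slide chest: lift the red locking stay by the lid hinge until the drawer is free and leave it raised, pull the drawer fully open by its handle, then set the cassette down flat and lengthwise (pointing the way the drawer slides) in the empty bay beside the filed blue cassettes. The drawer must not shove the cassette while it stands on the bench (move it out of the way first if need be), the cassette must be set down, not dropped, and the lid stays open and everything else on the bench and in the chest's top stays where it is.

Things in the scene. Friction and masses are not known exactly. Their poses are not given: they have to be found in the camera images.
- chest: White slide chest, fixed to the bench, 220 x 220 mm, 92 mm high; origin at the centre of its underside; x points from the drawer front to the lid hinge (the drawer opens to -x), z up. On top an open till: floor at 65 mm, rim at 92 mm, walls 6 mm. The clear lid stands open behind x = +113 mm, up to 315 mm high. Blue drawer front 220 mm wide, its face at x = -118 mm when shut, up to 59 mm high.
- stay_grip (a point): Centre of the upright grip plate at the free end of the red locking stay in the till: 36 mm long (along the stay), 14 mm thick (along chest y), 36 mm high, lower edge 11 mm above the till floor when locked. The stay is a bar lying along chest x that swings up about its pivot; axes as the chest's when locked, turning with it.
- stay_pivot (a point): Pivot axis of the stay, near the lid hinge: 85 mm behind the chest's origin, 68 mm above the bench; the axis runs along chest y. The grip centre lies 117.5 mm in front of it and 26 mm above it when locked.
- stay (a joint): Angle of the stay, rad: 0 locked (a tooth under it blocks a steel post of the drawer), grows as the grip is lifted (about +y of the chest, towards the hinge), stop at 1.0. The drawer is free above about 0.3; friction (about 3 N at the grip) keeps the stay where it is left; raise it to 0.5 or more.
- drawer_handle (a point): Middle of the drawer's steel bow handle: a level round bar 12 mm thick and 100 mm long along chest y, 66 mm above the bench, 36 mm in front of the drawer's front panel; origin on the bar's axis, axes parallel to the chest's. It moves with the drawer.
- drawer (a joint): Opening of the drawer, m: 0 shut, 0.130 fully open (stop), towards the chest's -x. Takes about 3 N and stays where it is left.
- bay (a point): Point on the floor of the drawer's empty bay (10 mm above the bench), moves with the drawer, axes as the chest's. The cassette's centre belongs above it. Bay 65 mm wide to either side, between the drawer's wall (+y, 50 mm high) and the fixed filed blue cassettes (-y, tops at 46 mm); drawer front's inner face 60 mm to -x; with the drawer fully open the chest's front rim (92 mm high) is 70 mm to +x.
- cassette_mid (a point): Loose orange slide cassette with glass slides, 92 mm long (its x) x 54 mm wide (its y) x 38 mm high; this point is at its centre, half-way up. About 0.15 kg. It stands on the bench, at times in the drawer's way.
- dishes: Stack of three clear dishes, 92 mm across, 44 mm high; origin under its centre. Leave alone.
- bottle_a: Clear bottle, blue cap, 66 mm across, 140 mm high; origin under its centre. Leave alone.
- bottle_b: Amber bottle, blue cap, 66 mm across, 130 mm high, beside the chest; origin under its centre. Leave alone.
- tip_box: Grey box of yellow pipette tips, 120 (x) x 80 (y) x 50 mm high; origin under its centre. Leave alone.
- jar: Wide jar, 84 mm across, 95 mm high; origin under its centre. Leave alone.
- mailer: Green slide mailer lying in the chest's till, 80 (x) x 32 (y) x 22 mm high; origin under its centre. Leave alone.
- objective: Microscope objective standing in the chest's till, 34 mm across, 36 mm high; origin under its centre. Leave alone.
- lid (a joint): Angle of the chest's clear, blue-edged lid, rad: 0 shut, about 1.6 to 1.9 as it stands open; friction holds it. Leave it open.
Things that resemble listed ones, but are neither listed nor needed, are in the scene too. Of the things that look like the part that bears cassette_mid, the smallest one is meant.

How it is judged:
On the way, in this order (a step that is already met when the one before it is completed fails the run):
1. the stay is lifted clear (above 0.33 rad) while the drawer is still shut (value of joint stay above 0.33 rad and value of joint drawer below 0.01 m), for 0.2 s.
2. the drawer is pulled open (more than 115 mm) (value of joint drawer above 0.115 m), for 0.2 s.
At the end, for the whole second after the job is handed in: The cassette lies flat in the empty bay (centre -17 to +30 mm along and 42 mm either side of the bay point, tilt under 0.12 rad, length within 0.2 rad of the sliding direction), at rest; drawer open over 115 mm, stay above 0.3 rad, lid above 1.4 rad (x of cassette_mid in the frame of bay between -0.017 and 0.03 m and y of cassette_mid in the frame of bay between -0.042 and 0.042 m and z of cassette_mid in the frame of bay between 0.014 and 0.024 m and angle between cassette_mid's own z axis and vertical below 0.12 rad and angle between the x axis of cassette_mid and the x axis of bay, either way round below 0.2 rad and linear speed of cassette below 0.02 m/s and value of joint drawer above 0.115 m and velocity of joint drawer below 0.02 m/s and value of joint stay above 0.3 rad and value of joint lid above 1.4 rad); the robot touches nothing.
It fails at once if the drawer or its handle shoves the cassette while that stands on the bench (contact force between drawer and cassette above 0.5 N and height (world z) of cassette_mid below 0.0235 m).
It fails at once if the cassette is dropped (falls faster than 0.6 m/s out of the fingers) (linear speed of cassette above 0.6 m/s and contact force between the fingers and cassette below 0.05 N).
It fails at once if the lid is knocked towards shut (below 1.4 rad) (value of joint lid below 1.4 rad).
It fails at once if a bystander is moved by more than 20 mm or knocked over (distance of any of dishes, bottle_a, bottle_b, tip_box, jar, mailer, objective from where it was at the start of the episode above 0.02 m or angle between any of dishes, bottle_a, bottle_b, tip_box, jar, mailer, objective's own z axis and vertical above 0.5 rad).
It also fails if it takes over 72 s, if anything falls off the work surface, if the arm or the gripper's body presses on something with over 40 N, if the wrist force passes 120 N, or if a joint passes its speed limit or range.

## Working session

There is one attempt and no reset: what is moved stays moved. The work goes in short steps, Python scripts to look and compute and a tool call to move; the robot and the scene stay as the last step left them, time stands still between calls to the robot, and variables do not carry over. Pictures are saved under pics/ and viewed, at most 10 in all, crops included, and the job is handed in when it is done.

Besides the shell and the picture viewer there is one more tool, called after "Emit:" as name(argument=value, ...), one argument or row to a line, values as JSON. step_arm: Moves the arm, as the interface text tells. Its arguments: {"type":"object","properties":{"motion":{"type":"array"}},"required":["motion"]}

```bash
mkdir -p pics
python3 - <<'E'
from plant import *
import cv2
for n in ("side","top"):
    im=get_image(n); cv2.imwrite(f"pics/{n}0.png",im[:,:,::-1]); c=calibration(n); print(n,c)
print(state())
E
```

```text
side {'vfov': 44.95600219144185, 'cx': 318.60726925596305, 'cy': 230.5192785523041, 'T': array([[ 0.76570349,  0.50444532, -0.3990402 ,  0.0218621 ],
       [-0.64311283,  0.59061305, -0.48742396, -0.60828243],
       [-0.01020038,  0.6298501 ,  0.77664973,  1.0188638 ],
       [ 0.        ,  0.        ,  0.        ,  1.        ]])}
top {'vfov': 57.12098843482839, 'cx': 317.6287611854034, 'cy': 242.74389536196236, 'T': array([[ 0.01903827,  0.99724657, -0.07167169,  0.44611699],
       [-0.99928619,  0.02131861,  0.03118708, -0.01795217],
       [ 0.03262915,  0.07102678,  0.99694059,  1.15074312],
       [ 0.        ,  0.        ,  0.        ,  1.        ]])}
{'clock': 0.1, 'joints': array([ 1.04587420e+00,  3.59438095e-01,  1.51131214e+00, -3.96927930e-06,
        1.27249239e+00, -1.15106742e-01]), 'qvel': array([ 0.00157637, -0.00235018, -0.00172302, -0.00015431,  0.00037784,
        0.00119748]), 'effort': array([ 1.13492628e-03, -5.16364217e+01, -2.71407652e+01,  6.76297420e-02,
        2.76247115e-02, -4.71591841e-05]), 'tool_pos': array([0.23873681, 0.54972528, 0.18689524]), 'orientation': array([-6.39134298e-01, -3.07536458e+00,  2.46166564e-03]), 'wrist_force': array([-0.61166729, -0.19595868, -0.11626878]), 'ft_torque': array([-0.00186898,  0.06797438, -0.0442657 ]), 'grip_force': 0.0, 'gripper_width': 0.08789950863784697}
```

View pics/side0.png

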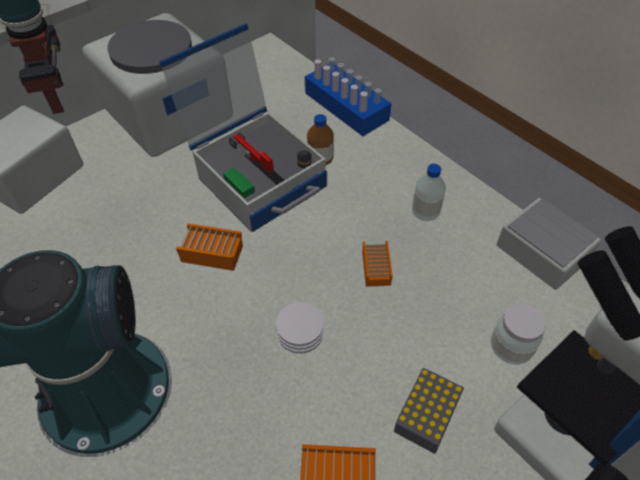

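View pics/top0.png

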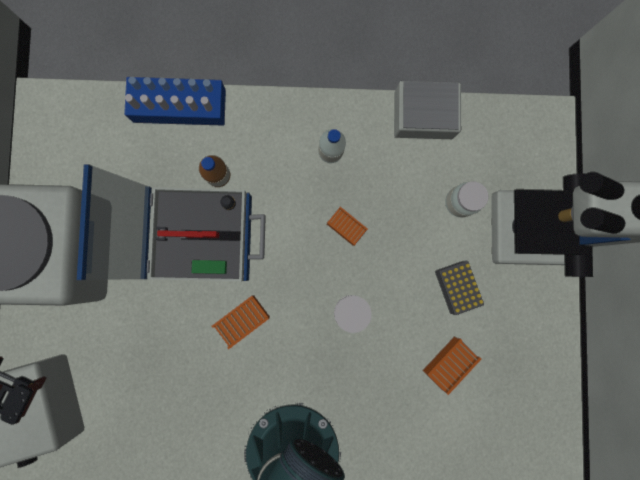

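Side view: the chest is at about (260,170). Orange candidates in the top view are A (347,226), B (241,322) and C (452,366); in the side view they are A (377,263), B (210,246) and C (338,465). A looks smallest. Red stay in top view: (160–215,235), lying along the image row. Handle bar: (262,237).

```bash
cat > h.py <<'E'
from plant import *
import cv2, numpy as np
def ray(n,u,v):
    c=calibration(n); f=240/np.tan(np.radians(c["vfov"])/2)
    d=np.array([(u-c["cx"])/f,-(v-c["cy"])/f,-1.]); T=c["T"]; return T[:3,3],T[:3,:3]@d
def onz(n,u,v,z):
    o,d=ray(n,u,v); return o+d*(z-o[2])/d[2]
def proj(n,p):
    c=calibration(n); f=240/np.tan(np.radians(c["vfov"])/2); T=c["T"]
    q=T[:3,:3].T@(np.asarray(p)-T[:3,3]); return np.array([c["cx"]+f*q[0]/-q[2],c["cy"]-f*q[1]/-q[2]])
def tri(a,b):
    o1,d1=ray("top",*a);o2,d2=ray("side",*b)
    s,t=np.linalg.lstsq(np.c_[d1,-d2],o2-o1,rcond=None)[0]
    p,q=o1+s*d1,o2+t*d2; return (p+q)/2,np.linalg.norm(p-q)
def blobs(im,lo,hi,amin=60):
    h=cv2.cvtColor(im,cv2.COLOR_RGB2HSV); m=cv2.inRange(h,lo,hi)
    m=cv2.morphologyEx(m,cv2.MORPH_CLOSE,np.ones((5,5)))
    cs,_=cv2.findContours(m,cv2.RETR_EXTERNAL,cv2.CHAIN_APPROX_NONE)
    return [c for c in cs if cv2.contourArea(c)>amin]
E
python3 - <<'E'
from h import *
np.set_printoptions(precision=4,suppress=True)
S={n:cv2.imread(f"pics/{n}0.png")[:,:,::-1].copy() for n in("top","side")}
for n in S:
  for nm,lo,hi in(("orange",(5,150,90),(18,255,255)),("red",(0,190,90),(4,255,255)),("green",(50,100,40),(80,255,255)),("blue",(105,150,40),(125,255,255))):
    for c in blobs(S[n],lo,hi,25):
      r=cv2.minAreaRect(c); b=cv2.boxPoints(r); z={"orange":.038,"red":.1,"green":.087,"blue":.059}[nm]
      print(n,nm,np.round(r[0],1),np.round(r[1],1),round(r[2],1),"world",*[np.round(onz(n,*p,z)[:2],3) for p in b])
a=cv2.resize(S["top"][170:290,140:380],None,fx=3.3,fy=3.3,interpolation=cv2.INTER_CUBIC)
cv2.imwrite("pics/cropT.png",a[:,:,::-1])
a=cv2.resize(S["side"][100:300,180:410],None,fx=3,fy=3,interpolation=cv2.INTER_CUBIC)
cv2.imwrite("pics/cropS.png",a[:,:,::-1])
E
```

```text
top orange [451.8 364.8] [34.6 48.1] 45.0 world [ 0.214 -0.321] [ 0.299 -0.407] [ 0.239 -0.469] [ 0.155 -0.383]
top orange [240.4 321.7] [27.8 50.3] 52.9 world [0.314 0.205] [0.391 0.109] [0.336 0.065] [0.26  0.162]
top orange [346.7 225.9] [34.5 21.1] 39.3 world [ 0.576 -0.075] [ 0.619 -0.108] [ 0.565 -0.177] [ 0.522 -0.144]
top red [187.5 234. ] [ 4. 55.] 90.0 world [0.539 0.323] [0.542 0.194] [0.532 0.193] [0.53  0.322]
top green [208.5 266.3] [33.4 12.7] 2.4 world [0.446 0.248] [0.476 0.248] [0.475 0.169] [0.444 0.169]
top blue [603.4 240.8] [47.  6.] 2.1 world [ 0.538 -0.716] [ 0.553 -0.717] [ 0.552 -0.839] [ 0.536 -0.838]
top blue [247.1 236.5] [ 3.5 85.1] 1.7 world [0.431 0.127] [0.643 0.127] [0.643 0.118] [0.431 0.118]
top blue [ 84.1 222.1] [  7.7 112.4] 3.5 world [0.427 0.531] [0.703 0.53 ] [0.702 0.511] [0.426 0.512]
top blue [208.  163.5] [12.  10.6] 45.0 world [0.718 0.245] [0.737 0.227] [0.716 0.205] [0.697 0.223]
top blue [334.  135.5] [11. 10.] 90.0 world [ 0.811 -0.075] [ 0.812 -0.101] [ 0.784 -0.101] [ 0.783 -0.076]
top blue [174.6 100.6] [98.4 43.8] 1.9 world [0.81
[... 825 characters left out ...]
.3] [13.8 91.8] 58.1 world [0.418 0.124] [0.643 0.127] [0.631 0.087] [0.411 0.087]
side blue [434. 170.] [12. 12.] 90.0 world [ 0.839 -0.019] [ 0.86  -0.037] [ 0.831 -0.064] [ 0.81  -0.046]
side blue [320. 120.] [10. 10.] 90.0 world [0.751 0.29 ] [0.77  0.273] [0.746 0.244] [0.727 0.26 ]
side blue [228.2 128.4] [ 2.4 83.2] 62.5 world [0.448 0.396] [0.67  0.395] [0.667 0.386] [0.446 0.388]
side blue [168.7 104.2] [15.9  8.4] 69.4 world [0.49  0.604] [0.512 0.601] [0.491 0.538] [0.47  0.541]
side blue [347.3  97.1] [91.4 42.2] 36.9 world [0.792 0.409] [0.943 0.482] [0.928 0.175] [0.792 0.125]
side blue [203.4  44.4] [ 6.3 93.6] 65.6 world [0.57  0.754] [0.866 0.758] [0.853 0.727] [0.561 0.725]
```

View pics/cropT.png

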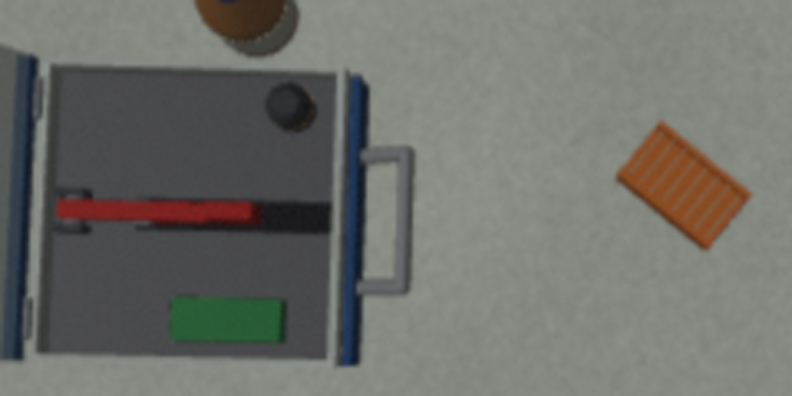

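View pics/cropS.png

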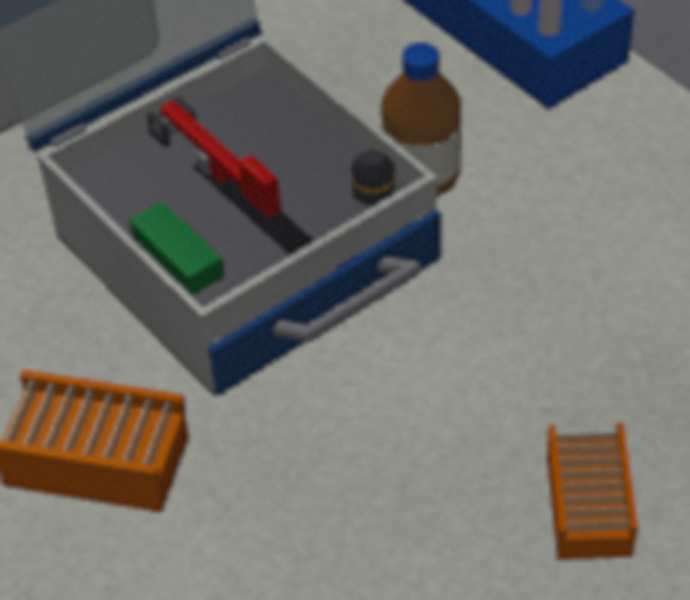

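Top crop: stay grip at crop (235,210), handle bar at crop x≈405, rows 150–288. Candidate sizes are A ≈ 54×88 mm, B ≈ 70×123 mm and C ≈ 86×120 mm. A (347,226) is the smallest and matches 92×54 mm, so A is the cassette. I'll refine the chest pose from a few features.

Run:
```python
from h import *
np.set_printoptions(precision=4,suppress=True)
T=lambda x,y:(x/3.3+140-.35,y/3.3+170-.35); S=lambda x,y:(x/3+180-.33,y/3+100-.33)
print("handle",onz("top",*T(405,150),.068),onz("top",*T(404,288),.068),onz("side",*S(305,328),.068),onz("side",*S(412,264),.068))
print("rim front corners top z.092",onz("top",*T(347,70),.092),onz("top",*T(336,360),.092),"side",onz("side",*S(203,309),.092),onz("side",*S(435,176),.092))
print("rim back",onz("top",*T(45,65),.092),onz("top",*T(36,355),.092))
print("grip top",onz("top",*T(252,203),.112),onz("top",*T(252,220),.112),onz("side",*S(243,158),.112),onz("side",*S(277,184),.112))
```

```text
handle [0.5893 0.0857 0.068 ] [0.4863 0.0835 0.068 ] [0.4875 0.0874 0.068 ] [0.5873 0.0857 0.068 ]
rim front corners top z.092 [0.6441 0.1273 0.092 ] [0.4324 0.1287 0.092 ] side [0.4313 0.1316 0.092 ] [0.6454 0.1272 0.092 ]
rim back [0.6423 0.3459 0.092 ] [0.432  0.3428 0.092 ]
grip top [0.543  0.1889 0.112 ] [0.5308 0.1885 0.112 ] [0.5346 0.2205 0.112 ] [0.5372 0.1814 0.112 ]
```

Emit:
step_arm(
  motion=[
    {"fingers": 0.5, "dp": [10, -35, 15], "rotation": [0, 0, -0.14]},
    {"fingers": 0.5, "dp": [20, -75, 30], "rotation": [0, 0, -0.28]},
    {"fingers": 0.5, "dp": [30, -115, 30], "rotation": [0, 0, -0.42]},
    {"fingers": 0.5, "dp": [40, -155, 30], "rotation": [0, 0, -0.56]},
    {"fingers": 0.5, "dp": [50, -195, 30], "rotation": [0, 0, -0.7]},
    {"fingers": 0.5, "dp": [60, -235, 30], "rotation": [0, 0, -0.84]},
    {"fingers": 0.5, "dp": [70, -275, 30], "rotation": [0, 0, -0.98]},
    {"fingers": 0.5, "dp": [80, -315, 30], "rotation": [0, 0, -1.16]},
    {"fingers": 0.5, "dp": [120, -335, 30], "rotation": [0, 0, -1.16]},
    {"fingers": 0.5, "dp": [160, -343, 30], "rotation": [0, 0, -1.16]},
  ],
)

```text
clock: 1.1
tool_pos: [0.3989, 0.205, 0.2177]
orientation: [2.223, 2.22, -0.001]
wrist_force: [0.3, 0.4, 0.0]
gripper_width: 0.0442
grip_force: 0.0
```

Emit:
step_arm(
  motion=[
    {"fingers": 0.5, "dp": [45, 0, 0], "rotation": [0, 0, 0]},
    {"fingers": 0.5, "dp": [90, 0, 0], "rotation": [0, 0, 0]},
    {"fingers": 0.5, "dp": [137, 0, 0], "rotation": [0, 0, 0]},
    {"fingers": 0.5, "dp": [138, 0, 0], "rotation": [0, 0, 0]},
    {"fingers": 0.5, "dp": [138, 0, 0], "rotation": [0, 0, 0]},
    {"fingers": 0.5, "dp": [138, 0, 0], "rotation": [0, 0, 0]},
  ],
)

```text
clock: 1.7
tool_pos: [0.5353, 0.2072, 0.2171]
orientation: [-2.219, -2.222, 0.003]
wrist_force: [-1.0, -0.2, 0.8]
gripper_width: 0.0438
grip_force: 0.0
```

Run:
```python
from h import *
from scipy.spatial.transform import Rotation as R
s=state(); print(s["clock"],s["tool_pos"],s["joints"],s["gripper_width"]); print(R.from_rotvec(s["orientation"]).as_matrix().round(3))
a=get_image("side")[40:240,150:400]; cv2.imwrite("pics/g1.png",cv2.resize(a,None,fx=3,fy=3,interpolation=cv2.INTER_CUBIC)[:,:,::-1])
```

```text
1.7 [0.53529472 0.20718138 0.21707446] [2.48810483e-01 2.97571691e-01 1.52664123e+00 2.09407015e-04
 1.31970028e+00 2.47512320e-01] 0.04376968362499575
[[-0.001  1.    -0.002]
 [ 1.     0.001 -0.   ]
 [-0.    -0.002 -1.   ]]
```

Emit:
step_arm(
  motion=[
    {"fingers": 0.5, "dp": [1, 0, -40], "rotation": [0, 0, 0]},
    {"fingers": 0.5, "dp": [1, 0, -80], "rotation": [0, 0, 0]},
    {"fingers": 0.5, "dp": [1, 0, -105], "rotation": [0, 0, 0]},
    {"fingers": 0.5, "dp": [1, 0, -120], "rotation": [0, 0, 0]},
    {"fingers": 0.5, "dp": [1, 0, -135], "rotation": [0, 0, 0]},
    {"fingers": 0.5, "dp": [1, 0, -135], "rotation": [0, 0, 0]},
    {"fingers": 0.0, "dp": [1, 0, -135], "rotation": [0, 0, 0]},
    {"fingers": 0.0, "dp": [1, 0, -135], "rotation": [0, 0, 0]},
    {"fingers": 0.0, "dp": [1, 0, -135], "rotation": [0, 0, 0]},
    {"fingers": 0.0, "dp": [1, 0, -135], "rotation": [0, 0, 0]},
  ],
)

```text
clock: 2.75
tool_pos: [0.5385, 0.2074, 0.0835]
orientation: [2.22, 2.222, 0.002]
wrist_force: [-0.3, 0.1, -0.0]
gripper_width: 0.0153
grip_force: 0.0
```

Emit:
step_arm(
  motion=[
    {"fingers": 0.0, "dp": [0, 0, 0], "rotation": [0, 0, 0]},
    {"fingers": 0.0, "dp": [0, 0, 0], "rotation": [0, 0, 0]},
    {"fingers": 0.0, "dp": [0, 4, 12], "rotation": [0, 0, 0]},
    {"fingers": 0.0, "dp": [0, 9, 23], "rotation": [0, 0, 0]},
    {"fingers": 0.0, "dp": [0, 15, 33], "rotation": [0, 0, 0]},
    {"fingers": 0.0, "dp": [0, 22, 43], "rotation": [0, 0, 0]},
    {"fingers": 0.0, "dp": [0, 31, 52], "rotation": [0, 0, 0]},
    {"fingers": 0.0, "dp": [0, 40, 60], "rotation": [0, 0, 0]},
    {"fingers": 0.0, "dp": [0, 49, 67], "rotation": [0, 0, 0]},
    {"fingers": 0.0, "dp": [0, 49, 67], "rotation": [0, 0, 0]},
  ],
)

```text
clock: 3.75
tool_pos: [0.5387, 0.258, 0.1508]
orientation: [2.219, 2.224, 0.003]
wrist_force: [-0.7, 0.8, 0.2]
gripper_width: 0.0005
grip_force: 0.0
```

Run:
```python
from h import *
s=state(); print(s["tool_pos"],s["gripper_width"],s["grip_force"],s["wrist_force"])
a=get_image("side")[40:240,150:400]; cv2.imwrite("pics/g2.png",cv2.resize(a,None,fx=3,fy=3,interpolation=cv2.INTER_CUBIC)[:,:,::-1])
```

```text
[0.53874679 0.25798683 0.15077305] 0.0005181058147462327 0.0 [-0.6954584   0.78863623  0.18310768]
```

View pics/g2.png

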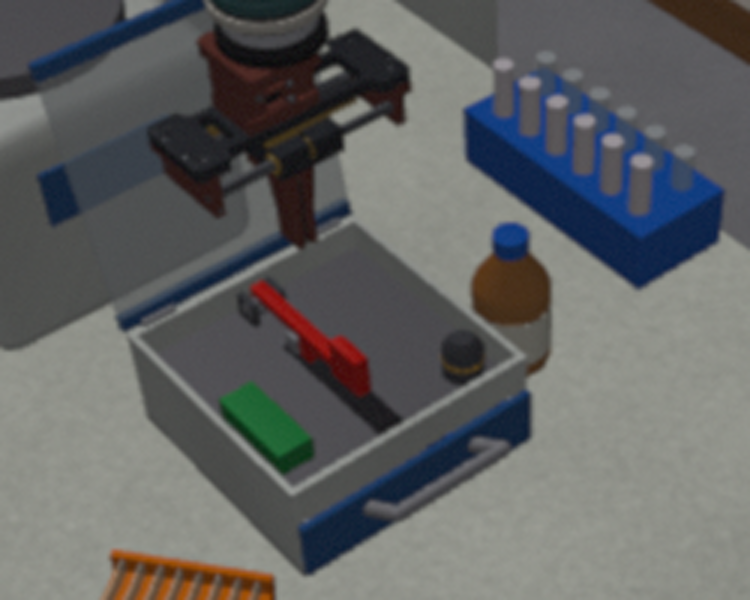

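The picture shows the stay still locked, grip at crop (350,365), and the gripper closed on nothing. I'll go back, grip lower and check the grip before lifting.

Emit:
step_arm(
  motion=[
    {"fingers": 0.5, "dp": [0, 0, 15], "rotation": [0, 0, 0]},
    {"fingers": 0.5, "dp": [0, -25, 15], "rotation": [0, 0, 0]},
    {"fingers": 0.5, "dp": [0, -53, 15], "rotation": [0, 0, 0]},
    {"fingers": 0.5, "dp": [-1, -53, 0], "rotation": [0, 0, 0]},
    {"fingers": 0.5, "dp": [-1, -53, -40], "rotation": [0, 0, 0]},
    {"fingers": 0.5, "dp": [-1, -53, -60], "rotation": [0, 0, 0]},
    {"fingers": 0.5, "dp": [-1, -53, -77], "rotation": [0, 0, 0]},
    {"fingers": 0.5, "dp": [-1, -53, -77], "rotation": [0, 0, 0]},
    {"fingers": 0.5, "dp": [-1, -53, -77], "rotation": [0, 0, 0]},
  ],
)

```text
clock: 4.7
tool_pos: [0.5367, 0.203, 0.0724]
orientation: [-2.22, -2.222, 0.002]
wrist_force: [-0.4, -0.3, 0.2]
gripper_width: 0.0439
grip_force: 0.0
```

Emit:
step_arm(
  motion=[
    {"fingers": 0.0, "dp": [0, 0, 0], "rotation": [0, 0, 0]},
    {"fingers": 0.0, "dp": [0, 0, 0], "rotation": [0, 0, 0]},
    {"fingers": 0.0, "dp": [0, 0, 0], "rotation": [0, 0, 0]},
    {"fingers": 0.0, "dp": [0, 0, 0], "rotation": [0, 0, 0]},
    {"fingers": 0.0, "dp": [0, 0, 0], "rotation": [0, 0, 0]},
    {"fingers": 0.0, "dp": [0, 0, 0], "rotation": [0, 0, 0]},
    {"fingers": 0.0, "dp": [0, 0, 0], "rotation": [0, 0, 0]},
    {"fingers": 0.0, "dp": [0, 0, 0], "rotation": [0, 0, 0]},
  ],
)

```text
clock: 5.5
tool_pos: [0.5381, 0.2034, 0.0732]
orientation: [2.22, 2.222, 0.002]
wrist_force: [2.4, -0.2, 3.2]
gripper_width: 0.0137
grip_force: 30.0
```

Emit:
step_arm(
  motion=[
    {"fingers": 0.0, "dp": [0, 3, 12], "rotation": [0, 0, 0]},
    {"fingers": 0.0, "dp": [0, 7, 24], "rotation": [-0.03, 0, 0]},
    {"fingers": 0.0, "dp": [0, 13, 34], "rotation": [-0.06, 0, 0]},
    {"fingers": 0.0, "dp": [0, 19, 45], "rotation": [-0.09, 0, 0]},
    {"fingers": 0.0, "dp": [0, 27, 55], "rotation": [-0.12, 0, 0]},
    {"fingers": 0.0, "dp": [0, 35, 64], "rotation": [-0.15, 0, 0]},
    {"fingers": 0.0, "dp": [0, 44, 72], "rotation": [-0.15, 0, 0]},
    {"fingers": 0.0, "dp": [0, 44, 72], "rotation": [-0.15, 0, 0]},
    {"fingers": 0.0, "dp": [0, 44, 72], "rotation": [-0.15, 0, 0]},
  ],
)

```text
clock: 6.4
tool_pos: [0.5381, 0.2494, 0.144]
orientation: [2.142, 2.146, -0.156]
wrist_force: [5.2, 4.5, -5.9]
gripper_width: 0.0129
grip_force: 30.0
```

Emit:
step_arm(
  motion=[
    {"fingers": 0.5, "dp": [0, 0, 0], "rotation": [0, 0, 0]},
    {"fingers": 0.5, "dp": [0, 0, 0], "rotation": [0, 0, 0]},
    {"fingers": 0.5, "dp": [0, 0, 0], "rotation": [0, 0, 0]},
    {"fingers": 0.5, "dp": [0, 0, 0], "rotation": [0, 0, 0]},
    {"fingers": 0.5, "dp": [0, 4, 30], "rotation": [0, 0, 0]},
    {"fingers": 0.5, "dp": [0, 8, 60], "rotation": [0, 0, 0]},
    {"fingers": 0.5, "dp": [0, -30, 75], "rotation": [0.15, 0, 0]},
    {"fingers": 0.5, "dp": [0, -80, 75], "rotation": [0.15, 0, 0]},
    {"fingers": 0.5, "dp": [0, -130, 75], "rotation": [0.15, 0, 0]},
    {"fingers": 0.5, "dp": [0, -164, 75], "rotation": [0.15, 0, 0]},
  ],
)

```text
clock: 7.4
tool_pos: [0.5363, 0.0806, 0.22]
orientation: [2.221, 2.221, -0.001]
wrist_force: [0.3, 0.4, 0.2]
gripper_width: 0.044
grip_force: 0.0
```

Emit:
step_arm(
  motion=[
    {"fingers": 0.5, "dp": [0, 0, 0], "rotation": [0, 0, 0.4]},
    {"fingers": 0.5, "dp": [0, 0, 0], "rotation": [0, 0, 0.8]},
    {"fingers": 0.5, "dp": [0, 0, 0], "rotation": [0, 0, 1.2]},
    {"fingers": 0.5, "dp": [0, 0, 0], "rotation": [0, 0, 1.57]},
    {"fingers": 0.5, "dp": [0, 0, 0], "rotation": [0, 0, 1.57]},
    {"fingers": 0.5, "dp": [0, 0, 0], "rotation": [0, 0, 1.57]},
    {"fingers": 0.5, "dp": [0, 0, 0], "rotation": [0, 0, 1.57]},
    {"fingers": 0.5, "dp": [0, 0, 0], "rotation": [0, 0, 1.57]},
    {"fingers": 0.5, "dp": [0, 0, 0], "rotation": [0, 0, 1.57]},
    {"fingers": 0.5, "dp": [0, 0, 0], "rotation": [0, 0, 1.57]},
  ],
)

```text
clock: 8.4
tool_pos: [0.5365, 0.0832, 0.2196]
orientation: [-0.1, -3.139, 0.0]
wrist_force: [0.1, 0.1, 0.7]
gripper_width: 0.044
grip_force: 0.0
```

Run:
```python
from h import *
s=state(); print(s["tool_pos"],s["orientation"],s["joints"][5],s["gripper_width"])
a=get_image("side")[40:240,150:400]; b=get_image("top")[150:310,140:390]
A=cv2.resize(a,(500,400)); B=cv2.resize(b,(300,192));B=np.vstack([B,np.zeros((208,300,3),np.uint8)]); cv2.imwrite("pics/g3.png",np.hstack([A,B])[:,:,::-1])
```

```text
[0.53653406 0.08317798 0.21958945] [-1.00155829e-01 -3.13930606e+00  2.47240286e-04] -1.4803280806966803 0.04401729715434398
```

View pics/g3.png

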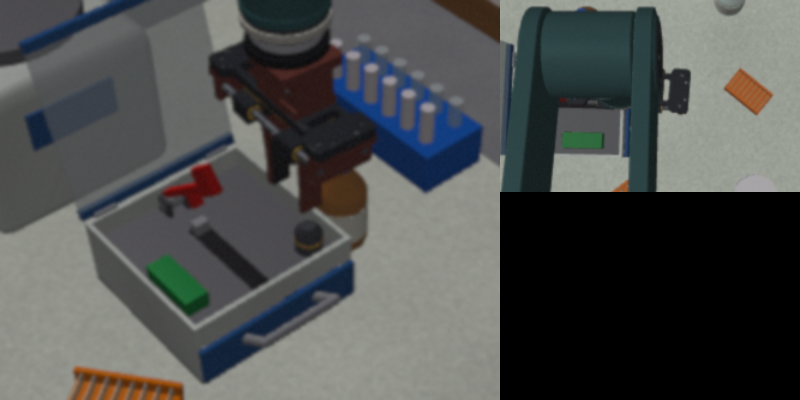

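Side crop: the red stay is swung up at (195,185) and the tooth is clear of the slot. Next, the handle.

Emit:
step_arm(
  motion=[
    {"fingers": 0.3, "dp": [1, 2, 0], "rotation": [0, 0, 0.064]},
    {"fingers": 0.3, "dp": [1, 2, 0], "rotation": [0, 0, 0.064]},
    {"fingers": 0.3, "dp": [1, 2, -40], "rotation": [0, 0, 0.064]},
    {"fingers": 0.3, "dp": [1, 2, -80], "rotation": [0, 0, 0.064]},
    {"fingers": 0.3, "dp": [1, 2, -110], "rotation": [0, 0, 0.064]},
    {"fingers": 0.3, "dp": [1, 2, -130], "rotation": [0, 0, 0.064]},
    {"fingers": 0.3, "dp": [1, 2, -150], "rotation": [0, 0, 0.064]},
    {"fingers": 0.3, "dp": [1, 2, -170], "rotation": [0, 0, 0.064]},
    {"fingers": 0.3, "dp": [1, 2, -170], "rotation": [0, 0, 0.064]},
  ],
)

```text
clock: 9.4
tool_pos: [0.5356, 0.0851, 0.0474]
orientation: [-0.015, -3.136, 0.0]
wrist_force: [-1.2, -0.4, -0.2]
gripper_width: 0.0265
grip_force: 0.0
```

Emit:
step_arm(
  motion=[
    {"fingers": 0.0, "dp": [0, 0, 0], "rotation": [0, 0, 0]},
    {"fingers": 0.0, "dp": [0, 0, 0], "rotation": [0, 0, 0]},
    {"fingers": 0.0, "dp": [0, 0, 0], "rotation": [0, 0, 0]},
    {"fingers": 0.0, "dp": [0, 0, 0], "rotation": [0, 0, 0]},
    {"fingers": 0.0, "dp": [0, 0, 0], "rotation": [0, 0, 0]},
    {"fingers": 0.0, "dp": [0, 0, 0], "rotation": [0, 0, 0]},
  ],
)

```text
clock: 10.0
tool_pos: [0.5382, 0.0853, 0.0499]
orientation: [0.009, 3.141, -0.0]
wrist_force: [0.8, 0.6, -0.5]
gripper_width: 0.0007
grip_force: 0.0
```

Run:
```python
from h import *
a=get_image("side")[100:240,220:380]; cv2.imwrite("pics/g4.png",cv2.resize(a,(640,560),interpolation=cv2.INTER_CUBIC)[:,:,::-1])
```

```text
(no output)
```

View pics/g4.png

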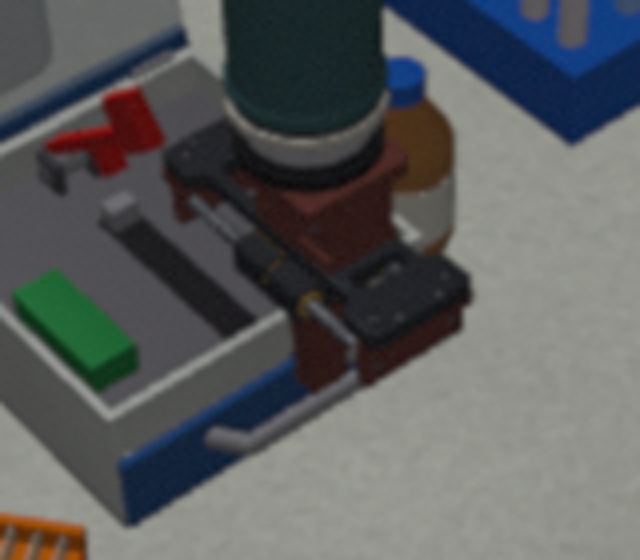

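Run:
```python
from h import *
s=state(); p=s["tool_pos"]; print(p,s["orientation"],s["wrist_force"])
for q in (p,p+[0,0,.019],p+[0,0,.06],[.537,.085,.066],[.487,.085,.066],[.487,.06,.066],[.487,.11,.066]):
    print(np.round(q,3),((proj("side",q)-[220,100])*4).round(0))
```

```text
[0.53815254 0.08529937 0.04984421] [ 9.27596408e-03  3.14124681e+00 -1.57756276e-04] [0.93059891 0.98543937 0.49239661]
[0.538 0.085 0.05 ] [321. 415.]
[0.538 0.085 0.069] [320. 392.]
[0.538 0.085 0.11 ] [317. 341.]
[0.537 0.085 0.066] [319. 397.]
[0.487 0.085 0.066] [248. 441.]
[0.487 0.06  0.066] [276. 468.]
[0.487 0.11  0.066] [220. 415.]
```

Run:
```python
from h import *
for dz in (0,.01,.02,.03,.04): print(dz,((proj("side",[.5387,.258,.1508+dz])-[150,40])*3).round(0), ((proj("side",[.5365,.0832-.022,.2196+dz])-[150,40])*2).round(0))
```

```text
0 [302. 270.] [309. 228.]
0.01 [301. 260.] [308. 221.]
0.02 [299. 250.] [308. 213.]
0.03 [298. 239.] [308. 206.]
0.04 [297. 228.] [307. 198.]
```

The fingertip at reported z=0.050 should appear about 20 px below the bar, at crop (321,415), but the fingers end at the bar, near (320,392). The earlier pictures agree: the real tips are about 25 mm higher than the reported TCP. I'll correct for that.

Emit:
step_arm(
  motion=[
    {"fingers": 0.3, "dp": [0, 0, 3], "rotation": [0, 0, 0]},
    {"fingers": 0.3, "dp": [0, 0, 3], "rotation": [0, 0, 0]},
    {"fingers": 0.3, "dp": [0, 0, 3], "rotation": [0, 0, 0]},
    {"fingers": 0.3, "dp": [0, 0, 3], "rotation": [0, 0, 0]},
    {"fingers": 0.3, "dp": [0, 0, -5], "rotation": [0, 0, 0]},
    {"fingers": 0.3, "dp": [0, 0, -12], "rotation": [0, 0, 0]},
    {"fingers": 0.3, "dp": [0, 0, -19], "rotation": [0, 0, 0]},
    {"fingers": 0.3, "dp": [0, 0, -25], "rotation": [0, 0, 0]},
    {"fingers": 0.3, "dp": [0, 0, -25], "rotation": [0, 0, 0]},
  ],
)

```text
clock: 10.95
tool_pos: [0.537, 0.0852, 0.0234]
orientation: [-0.009, -3.139, 0.0]
wrist_force: [-1.0, 0.3, 0.2]
gripper_width: 0.0263
grip_force: 0.0
```

Emit:
step_arm(
  motion=[
    {"fingers": 0.0, "dp": [0, 0, 0], "rotation": [0, 0, 0]},
    {"fingers": 0.0, "dp": [0, 0, 0], "rotation": [0, 0, 0]},
    {"fingers": 0.0, "dp": [0, 0, 0], "rotation": [0, 0, 0]},
    {"fingers": 0.0, "dp": [0, 0, 0], "rotation": [0, 0, 0]},
    {"fingers": 0.0, "dp": [0, 0, 0], "rotation": [0, 0, 0]},
    {"fingers": 0.0, "dp": [0, 0, 0], "rotation": [0, 0, 0]},
  ],
)

```text
clock: 11.55
tool_pos: [0.5383, 0.0854, 0.0248]
orientation: [0.009, 3.141, -0.0]
wrist_force: [0.4, 0.7, 0.0]
gripper_width: 0.0112
grip_force: 30.0
```

Emit:
step_arm(
  motion=[
    {"fingers": 0.0, "dp": [0, -8, 0], "rotation": [0, 0, 0]},
    {"fingers": 0.0, "dp": [0, -20, 0], "rotation": [0, 0, 0]},
    {"fingers": 0.0, "dp": [0, -34, 0], "rotation": [0, 0, 0]},
    {"fingers": 0.0, "dp": [0, -48, 0], "rotation": [0, 0, 0]},
    {"fingers": 0.0, "dp": [0, -62, 0], "rotation": [0, 0, 0]},
    {"fingers": 0.0, "dp": [0, -76, 0], "rotation": [0, 0, 0]},
    {"fingers": 0.0, "dp": [0, -90, 0], "rotation": [0, 0, 0]},
    {"fingers": 0.0, "dp": [0, -104, 0], "rotation": [0, 0, 0]},
    {"fingers": 0.0, "dp": [0, -116, 0], "rotation": [0, 0, 0]},
    {"fingers": 0.0, "dp": [0, -126, 0], "rotation": [0, 0, 0]},
  ],
)

```text
clock: 12.55
tool_pos: [0.538, -0.0419, 0.0248]
orientation: [0.01, 3.142, -0.0]
wrist_force: [1.3, 5.0, 5.1]
gripper_width: 0.0111
grip_force: 30.0
```

Emit:
step_arm(
  motion=[
    {"fingers": 0.0, "dp": [0, -1, 0], "rotation": [0, 0, 0]},
    {"fingers": 0.0, "dp": [0, -1, 0], "rotation": [0, 0, 0]},
    {"fingers": 0.0, "dp": [0, -1, 0], "rotation": [0, 0, 0]},
    {"fingers": 0.0, "dp": [0, -1, 0], "rotation": [0, 0, 0]},
  ],
)

```text
clock: 12.95
tool_pos: [0.538, -0.0431, 0.0248]
orientation: [-0.008, -3.142, 0.003]
wrist_force: [-0.8, -3.0, 5.0]
gripper_width: 0.0111
grip_force: 30.0
```

Emit:
step_arm(
  motion=[
    {"fingers": 0.3, "dp": [0, 0, 0], "rotation": [0, 0, 0]},
    {"fingers": 0.3, "dp": [0, 0, 0], "rotation": [0, 0, 0]},
    {"fingers": 0.3, "dp": [0, 0, 0], "rotation": [0, 0, 0]},
    {"fingers": 0.3, "dp": [0, 0, 30], "rotation": [0, 0, 0]},
    {"fingers": 0.3, "dp": [0, 0, 70], "rotation": [0, 0, 0]},
    {"fingers": 0.8, "dp": [0, 0, 120], "rotation": [0, 0, 0]},
    {"fingers": 0.8, "dp": [-25, -40, 160], "rotation": [0, 0, 0]},
    {"fingers": 0.8, "dp": [-50, -90, 160], "rotation": [0, 0, 0]},
    {"fingers": 0.8, "dp": [-80, -140, 160], "rotation": [0, 0, 0]},
    {"fingers": 0.8, "dp": [-120, -190, 160], "rotation": [0, 0, 0]},
  ],
)

```text
clock: 13.95
tool_pos: [0.4399, -0.2033, 0.185]
orientation: [0.007, 3.14, -0.002]
wrist_force: [0.9, -0.1, 0.4]
gripper_width: 0.0627
grip_force: 0.0
```

Run:
```python
from h import *
np.set_printoptions(precision=4,suppress=True)
s=state(); print(s["clock"],s["tool_pos"],s["joints"],s["orientation"])
t=get_image("top"); d=get_image("side")
for n,im in(("top",t),("side",d)):
  for c in blobs(im,(5,150,90),(18,255,255),60):
    r=cv2.minAreaRect(c); print(n,np.round(r,1) if 0 else r, *[onz(n,*p,.038)[:2] for p in cv2.boxPoints(r)])
A=cv2.resize(t[170:290,140:380],(800,400),interpolation=cv2.INTER_CUBIC)
cv2.imwrite("pics/g5.png",A[:,:,::-1]); cv2.imwrite("pics/d5.png",cv2.resize(d[120:300,200:420],None,fx=3,fy=3)[:,:,::-1])
```

```text
13.95 [ 0.4399 -0.2033  0.185 ] [-0.5753  0.1937  1.7565 -0.0003  1.1893 -2.1414] [ 0.0072  3.14   -0.0021]
top ((433.10009765625, 361.8000183105469), (8.944271087646484, 29.06888198852539), 26.56505012512207) [ 0.206  -0.3213] [ 0.2705 -0.3541] [ 0.2609 -0.3744] [ 0.1964 -0.3415]
top ((240.4726104736328, 321.642333984375), (27.801464080810547, 50.49522018432617), 52.883140563964844) [0.3142 0.2053] [0.391  0.1082] [0.3368 0.0649] [0.2606 0.1622]
top ((346.6585388183594, 225.92684936523438), (34.35822677612305, 20.927284240722656), 38.65980911254883) [ 0.576  -0.0749] [ 0.6186 -0.1075] [ 0.5652 -0.1768] [ 0.5228 -0.144 ]
side ((337.5, 462.0), (34.0, 73.0), 90.0) [ 0.2058 -0.3278] [ 0.2991 -0.4068] [ 0.2617 -0.4463] [ 0.1716 -0.3702]
side ((377.5, 274.5), (21.0, 27.0), 90.0) [ 0.5399 -0.1225] [ 0.5826 -0.1589] [ 0.5459 -0.1962] [ 0.5044 -0.1609]
side ((208.955810546875, 245.82228088378906), (62.61013412475586, 38.63580322265625), 9.659893989562988) [0.2458 0.1431] [0.3114 0.2241] [0.3981 0.1109] [0.3291 0.0367]
side ((312.4000244140625, 132.7000274658203), (7.602630138397217, 11.627553939819336), 26.56505012512207) [0.6985 0.2605] [0.7335 0.2823] [0.7383 0.261 ] [0.7034 0.2397]
```

View pics/g5.png

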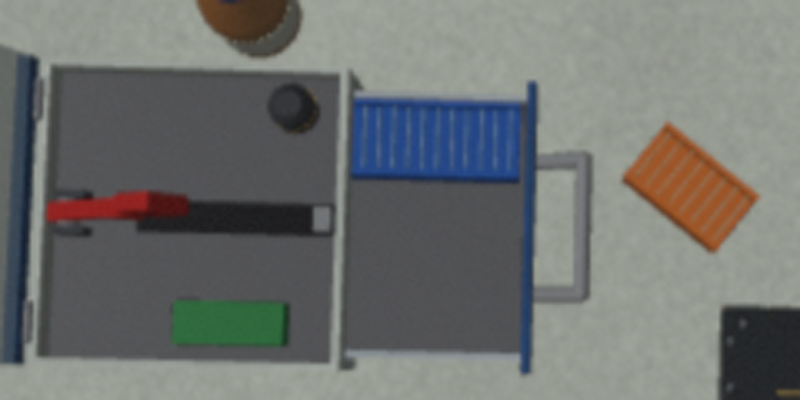

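The drawer is open; the bay spans crop rows 180–350 and columns 345–525 (filed blue cassettes above it). The cassette is untouched at (690,188).

Emit:
step_arm(
  motion=[
    {"fingers": 0.9, "dp": [0, 0, 0], "rotation": [0, 0, -0.149]},
    {"fingers": 0.9, "dp": [0, 0, 0], "rotation": [0, 0, -0.299]},
    {"fingers": 0.9, "dp": [20, 10, 0], "rotation": [0, 0, -0.448]},
    {"fingers": 0.9, "dp": [40, 20, 0], "rotation": [0, 0, -0.598]},
    {"fingers": 0.9, "dp": [60, 30, 0], "rotation": [0, 0, -0.747]},
    {"fingers": 0.9, "dp": [80, 40, 0], "rotation": [0, 0, -0.897]},
    {"fingers": 0.9, "dp": [100, 50, 0], "rotation": [0, 0, -1.046]},
    {"fingers": 0.9, "dp": [120, 65, 0], "rotation": [0, 0, -1.195]},
    {"fingers": 0.9, "dp": [130, 77, 0], "rotation": [0, 0, -1.345]},
    {"fingers": 0.9, "dp": [130, 77, 0], "rotation": [0, 0, -1.494]},
  ],
)

```text
clock: 15.05
tool_pos: [0.5717, -0.122, 0.1837]
orientation: [-2.145, -2.294, -0.001]
wrist_force: [0.2, 0.9, -0.1]
gripper_width: 0.0788
grip_force: 0.0
```

Emit:
step_arm(
  motion=[
    {"fingers": 0.9, "dp": [0, 0, 0], "rotation": [0, 0, -0.149]},
    {"fingers": 0.9, "dp": [0, 0, 0], "rotation": [0, 0, -0.299]},
    {"fingers": 0.9, "dp": [0, 0, 0], "rotation": [0, 0, -0.448]},
    {"fingers": 0.9, "dp": [0, 0, 0], "rotation": [0, 0, -0.598]},
    {"fingers": 0.9, "dp": [0, 0, 0], "rotation": [0, 0, -0.733]},
    {"fingers": 0.9, "dp": [0, 0, 0], "rotation": [0, 0, -0.733]},
    {"fingers": 0.9, "dp": [0, 0, 0], "rotation": [0, 0, -0.733]},
  ],
)

```text
clock: 15.75
tool_pos: [0.5702, -0.1239, 0.184]
orientation: [-2.819, -1.385, 0.001]
wrist_force: [0.7, -0.5, 0.2]
gripper_width: 0.079
grip_force: 0.0
```

Run:
```python
from h import *
from scipy.spatial.transform import Rotation as R
s=state(); y=R.from_rotvec(s["orientation"]).as_matrix()[:,1]; print(s["clock"],s["tool_pos"],s["joints"][5],np.degrees(np.arctan2(y[1],y[0])))
U=lambda x,y:(x/3.333+140-.35,y/3.333+170-.35)
print("bay edges",onz("top",*U(435,180),.046),onz("top",*U(435,352),.05),"y edges",onz("top",*U(350,260),.092),onz("top",*U(524,260),.055))
```

```text
15.75 [ 0.57020283 -0.12385457  0.18404391] 0.32522941374694464 -37.68315074238733
bay edges [0.57105509 0.0676822  0.046     ] [0.44182315 0.06393586 0.05      ] y edges [0.50670634 0.12342399 0.092     ] [ 0.511538   -0.00081032  0.055     ]
```

Emit:
step_arm(
  motion=[
    {"fingers": 0.9, "dp": [0, -2, -45], "rotation": [0, 0, 0]},
    {"fingers": 0.9, "dp": [0, -2, -90], "rotation": [0, 0, 0]},
    {"fingers": 0.9, "dp": [0, -2, -130], "rotation": [0, 0, 0]},
    {"fingers": 0.9, "dp": [0, -2, -160], "rotation": [0, 0, 0]},
    {"fingers": 0.9, "dp": [0, -2, -175], "rotation": [0, 0, 0]},
    {"fingers": 0.9, "dp": [0, -2, -185], "rotation": [0, 0, 0]},
    {"fingers": 0.9, "dp": [0, -2, -191], "rotation": [0, 0, 0]},
    {"fingers": 0.9, "dp": [0, -2, -194], "rotation": [0, 0, 0]},
    {"fingers": 0.9, "dp": [0, -2, -194], "rotation": [0, 0, 0]},
  ],
)

```text
clock: 16.65
tool_pos: [0.5707, -0.1267, -0.0092]
orientation: [2.822, 1.38, 0.001]
wrist_force: [-0.3, -0.4, -0.9]
gripper_width: 0.0794
grip_force: 0.0
```

Emit:
step_arm(
  motion=[
    {"fingers": 0.5, "dp": [0, 0, 0], "rotation": [0, 0, 0]},
    {"fingers": 0.5, "dp": [0, 0, 0], "rotation": [0, 0, 0]},
    {"fingers": 0.5, "dp": [0, 0, 0], "rotation": [0, 0, 0]},
    {"fingers": 0.5, "dp": [0, 0, 0], "rotation": [0, 0, 0]},
    {"fingers": 0.5, "dp": [0, 0, 0], "rotation": [0, 0, 0]},
    {"fingers": 0.5, "dp": [0, 0, 0], "rotation": [0, 0, 0]},
  ],
)

```text
clock: 17.25
tool_pos: [0.5709, -0.1269, -0.0091]
orientation: [2.822, 1.379, 0.001]
wrist_force: [-0.2, -0.8, 5.7]
gripper_width: 0.054
grip_force: 30.0
```

Emit:
step_arm(
  motion=[
    {"fingers": 0.5, "dp": [0, 0, 10], "rotation": [0, 0, 0]},
    {"fingers": 0.5, "dp": [0, 0, 30], "rotation": [0, 0, 0]},
    {"fingers": 0.5, "dp": [0, 0, 60], "rotation": [0, 0, 0]},
    {"fingers": 0.5, "dp": [0, 0, 90], "rotation": [0, 0, 0]},
    {"fingers": 0.5, "dp": [0, 0, 115], "rotation": [0, 0, 0.13]},
    {"fingers": 0.5, "dp": [-5, 15, 120], "rotation": [0, 0, 0.26]},
    {"fingers": 0.5, "dp": [-13, 38, 120], "rotation": [0, 0, 0.4]},
    {"fingers": 0.5, "dp": [-23, 66, 120], "rotation": [0, 0, 0.53]},
    {"fingers": 0.5, "dp": [-33, 95, 120], "rotation": [0, 0, 0.656]},
    {"fingers": 0.5, "dp": [-43, 125, 120], "rotation": [0, 0, 0.656]},
  ],
)

```text
clock: 18.25
tool_pos: [0.5258, -0.0005, 0.1104]
orientation: [-2.224, -2.217, 0.001]
wrist_force: [0.9, 0.9, -2.3]
gripper_width: 0.0537
grip_force: 30.0
```

Emit:
step_arm(
  motion=[
    {"fingers": 0.5, "dp": [-8, 25, 0], "rotation": [0, 0, 0]},
    {"fingers": 0.5, "dp": [-15, 45, 0], "rotation": [0, 0, 0]},
    {"fingers": 0.5, "dp": [-22, 60, 0], "rotation": [0, 0, 0]},
    {"fingers": 0.5, "dp": [-22, 63, 0], "rotation": [0, 0, 0]},
    {"fingers": 0.5, "dp": [-22, 63, 0], "rotation": [0, 0, 0]},
    {"fingers": 0.5, "dp": [-22, 63, 0], "rotation": [0, 0, 0]},
    {"fingers": 0.5, "dp": [-22, 63, 0], "rotation": [0, 0, 0]},
  ],
)

```text
clock: 18.95
tool_pos: [0.5058, 0.0606, 0.1104]
orientation: [2.229, 2.213, -0.0]
wrist_force: [0.0, 0.3, -2.2]
gripper_width: 0.0539
grip_force: 30.0
```

Run:
```python
from h import *
from scipy.spatial.transform import Rotation as R
s=state(); y=R.from_rotvec(s["orientation"]).as_matrix()[:,1]; print(s["clock"],s["tool_pos"],s["grip_force"],np.degrees(np.arctan2(y[1],y[0])))
d=get_image("side"); cv2.imwrite("pics/p6.png",cv2.resize(d[90:270,200:420],None,fx=3,fy=3)[:,:,::-1])
```

```text
18.95 [0.50575803 0.06055351 0.11039349] 29.99917834997177 -0.3985075897193176
```

View pics/p6.png

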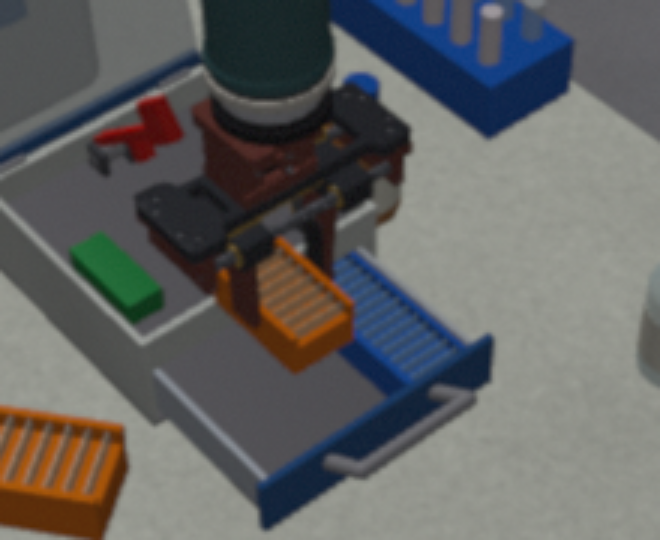

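Emit:
step_arm(
  motion=[
    {"fingers": 0.5, "dp": [0, -2, -20], "rotation": [0, 0, 0]},
    {"fingers": 0.5, "dp": [0, -2, -40], "rotation": [0, 0, 0]},
    {"fingers": 0.5, "dp": [0, -2, -60], "rotation": [0, 0, 0]},
    {"fingers": 0.5, "dp": [0, -2, -80], "rotation": [0, 0, 0]},
    {"fingers": 0.5, "dp": [0, -2, -92], "rotation": [0, 0, 0]},
    {"fingers": 0.5, "dp": [0, -2, -99], "rotation": [0, 0, 0]},
    {"fingers": 0.5, "dp": [0, -2, -104], "rotation": [0, 0, 0]},
    {"fingers": 0.5, "dp": [0, -2, -107], "rotation": [0, 0, 0]},
    {"fingers": 0.5, "dp": [0, -2, -107], "rotation": [0, 0, 0]},
  ],
)

```text
clock: 19.9
tool_pos: [0.5055, 0.0594, 0.0035]
orientation: [2.228, 2.215, 0.0]
wrist_force: [0.3, 0.1, -0.6]
gripper_width: 0.0537
grip_force: 30.0
```

Emit:
step_arm(
  motion=[
    {"fingers": 0.5, "dp": [0, 0, -1], "rotation": [0, 0, 0]},
    {"fingers": 0.5, "dp": [0, 0, -2], "rotation": [0, 0, 0]},
    {"fingers": 0.5, "dp": [0, 0, -2], "rotation": [0, 0, 0]},
    {"fingers": 0.5, "dp": [0, 0, -2], "rotation": [0, 0, 0]},
  ],
)

```text
clock: 20.3
tool_pos: [0.5053, 0.0594, 0.0016]
orientation: [2.228, 2.215, 0.0]
wrist_force: [0.2, -1.0, -1.4]
gripper_width: 0.0538
grip_force: 30.0
```

Emit:
step_arm(
  motion=[
    {"fingers": 0.5, "dp": [0, 0, -0.5], "rotation": [0, 0, 0]},
    {"fingers": 0.5, "dp": [0, 0, -1], "rotation": [0, 0, 0]},
    {"fingers": 0.5, "dp": [0, 0, -1], "rotation": [0, 0, 0]},
    {"fingers": 0.5, "dp": [0, 0, -1], "rotation": [0, 0, 0]},
  ],
)

```text
clock: 20.7
tool_pos: [0.5053, 0.0594, 0.0009]
orientation: [2.228, 2.215, 0.0]
wrist_force: [-1.0, 0.6, 5.1]
gripper_width: 0.0539
grip_force: 30.0
```

It has touched down (force rose from about −2 to +5 N). Release.

Emit:
step_arm(
  motion=[
    {"fingers": 0.76, "dp": [0, 0, 0], "rotation": [0, 0, 0]},
    {"fingers": 0.76, "dp": [0, 0, 0], "rotation": [0, 0, 0]},
    {"fingers": 0.76, "dp": [0, 0, 0], "rotation": [0, 0, 0]},
    {"fingers": 0.76, "dp": [0, 0, 0], "rotation": [0, 0, 0]},
    {"fingers": 0.76, "dp": [0, 0, 15], "rotation": [0, 0, 0]},
    {"fingers": 0.76, "dp": [0, 0, 45], "rotation": [0, 0, 0]},
    {"fingers": 0.76, "dp": [0, 0, 90], "rotation": [0, 0, 0]},
    {"fingers": 0.76, "dp": [0, 0, 135], "rotation": [0, 0, 0]},
    {"fingers": 0.76, "dp": [-20, -40, 170], "rotation": [0, 0, 0]},
    {"fingers": 0.76, "dp": [-40, -80, 180], "rotation": [0, 0, 0]},
  ],
)

```text
clock: 21.7
tool_pos: [0.4686, -0.0191, 0.1832]
orientation: [2.221, 2.215, 0.006]
wrist_force: [0.0, -0.9, 0.4]
gripper_width: 0.0668
grip_force: 0.0
```

Emit:
step_arm(
  motion=[
    {"fingers": 0.76, "dp": [-10, -45, 0], "rotation": [0, 0, 0]},
    {"fingers": 0.76, "dp": [-10, -90, 0], "rotation": [0, 0, 0]},
    {"fingers": 0.76, "dp": [-10, -135, 0], "rotation": [0, 0, 0]},
    {"fingers": 0.76, "dp": [-10, -150, 0], "rotation": [0, 0, 0]},
    {"fingers": 0.76, "dp": [-10, -150, 0], "rotation": [0, 0, 0]},
    {"fingers": 0.76, "dp": [-10, -150, 0], "rotation": [0, 0, 0]},
  ],
)

```text
clock: 22.3
tool_pos: [0.4556, -0.1679, 0.1795]
orientation: [-2.228, -2.213, -0.0]
wrist_force: [-0.2, 0.4, -0.3]
gripper_width: 0.0668
grip_force: 0.0
```

Run:
```python
from h import *
t=get_image("top"); d=get_image("side")
for c in blobs(t,(5,150,90),(18,255,255),60):
    r=cv2.minAreaRect(c); print(np.round(r[0]),*[onz("top",*p,.048)[:2].round(3) for p in cv2.boxPoints(r)])
A=cv2.resize(t[170:290,140:380],(500,250)); B=cv2.resize(d[100:250,190:390],(500,375)); B=B[:350]
cv2.imwrite("pics/f7.png",np.vstack([A,B])[:,:,::-1])
```

```text
[455. 369.] [ 0.194 -0.339] [ 0.282 -0.418] [ 0.244 -0.463] [ 0.156 -0.384]
[241. 322.] [0.316 0.203] [0.391 0.107] [0.337 0.064] [0.262 0.161]
[272. 250.] [0.529 0.107] [0.531 0.017] [0.478 0.016] [0.476 0.105]
```

View pics/f7.png

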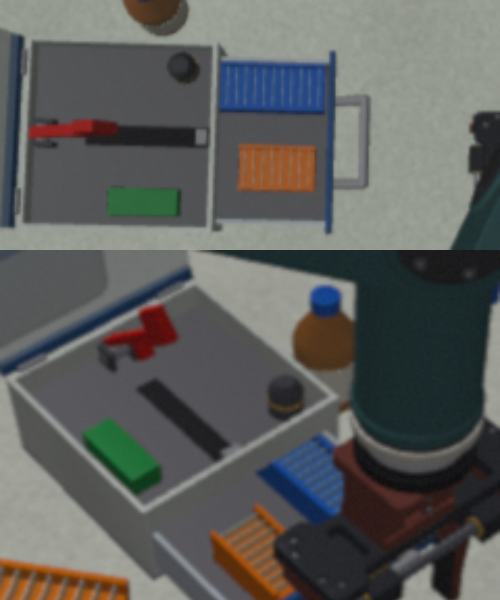

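The cassette lies flat and lengthwise in the bay, centred at about (0.5035, 0.061) against the bay point at (0.506, 0.060). The stay is up, the drawer open and the lid open, and the arm is clear.

```bash
python3 -c "
from plant import *
print(job_done())"
```

```text
the job is handed in; nothing more can be done
None
```

The job is handed in with no verdict returned: the final pictures show the orange cassette flat and lengthwise in the empty bay, about 3 mm from its centre, with the stay raised, the drawer open about 128 mm and the lid still open.

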